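Slide the paste pot out of the jars and home in its holder

TASK

The open paste pot stands crowded among the closed jars. Push it straight out of the huddle along the bench, leaving the jars where they stand, then slide it into the wooden pot holder and press it gently against the sprung pad until the pad clearly gives, and leave it standing there touching the pad. It is thin glass: only push it, do not grip, lift or tip it, and push lightly.

Things in the scene. Friction and masses are not known exactly. Their poses are not given: they have to be found in the camera images.
- pot: paste pot: round dark brown glass, red and white label, pale open top; 60 mm diameter, 62 mm tall, about 0.3 kg; origin at the centre of its underside, z up. In the huddle its own x axis points to the black-lidded jar it touches, and its -y axis (to the right of the bench) is the clear way out. Slides under 1 to 3 N; breaks if the fingers put more than about 14 N on it
- jar_near: round clear glass jar with a green lid and plain paper band, 60 mm diameter, 45 mm tall, about 0.3 kg, touching the pot on the robot's side of it; origin at the centre of its underside, z up; it stands loose and must stay where it is
- jar_far: round clear glass jar with a black lid and plain paper band, 60 mm diameter, 45 mm tall, about 0.3 kg, touching the pot on its far side; origin at the centre of its underside, z up; it stands loose and must stay where it is
- jar_extra: round clear glass jar with a black lid and plain paper band, 60 mm diameter, 45 mm tall, about 0.3 kg, touching the other black-lidded jar, not the pot, beyond it to the left; origin at the centre of its underside, z up; it stands loose and must stay where it is
- holder: pot holder, fixed to the bench right of the jars: two wooden cheeks 36 mm tall, 67 mm apart inside, along its y axis up to y = +19 mm, then flaring outwards. The pot slides on the bench between them (no floor). Its mouth faces +y (roughly to the left); a sprung pad faces the mouth from inside. Origin on the bench, on the middle line (x = 0), z up
- holder_mouth (a point): middle of the holder's flared mouth, on the bench at y = +47 mm of the holder; the mouth is about 105 mm wide here. Axes as the holder's
- pad_mid (a point): middle of the range (not the true place) of the sprung pad's face. The pad is 40 mm wide, 13 to 39 mm above the bench; its stop block is set anew each time, up to 22 mm nearer to or farther from the mouth than this point, and is not measured. It yields 10 mm at 1.5 N per mm, then is solid; let go slowly, it pushes the pot back until the pot's friction holds it, and stays in touch
Things that resemble listed ones, but are neither listed nor needed, are in the scene too. What is shaped like the pot but blue or purple is not meant.

How it is judged:
By the outcome, as a careful person would: the job done as asked, in the order asked, and still so for the second after the job is handed in, with the robot touching nothing.
It also fails if it takes over 72 s, if anything falls off the work surface, if the arm or the gripper's body presses on something with over 40 N, if the wrist force passes 120 N, or if a joint passes its speed limit or range.

ROBOT

A 6-joint arm with a two-finger parallel gripper is mounted at the origin on a cart in front of the work surface, level with it; the furniture and walls round the work are solid. World frame = base frame: x ahead of the robot, y to its left, z up, the work surface at z = 0. Lengths are in m, angles in rad, forces in N, time in s.
With the tool pointing down it reaches from about 0.25 to 0.775 m from the base axis. Payload 4 kg.
Tool frame: the origin (TCP) lies midway between the tips of the shut fingers; the grasp point (between the pads) lies 19 mm behind it; z points along the fingers, y is the line along which they close (so a half turn about z gives the same grasp; the last joint's range is limited). The gripper opens to 94 mm and grips with 3 to 60 N. Pads are 16 mm wide; open, the fingers measure 119 mm over their backs; the gripper's body (75 mm by 177 mm) begins 78 mm behind the grasp point.
Start: joints at [-1.405, 0.087, 1.371, -0, 1.684, -0.103], TCP at [0.146, -0.53, 0.206] pointing down, gripper open.
Joint ranges: [-3.1, 3.1], [-0.76, 2.03], [0.27, 2.55], [-1.08, 4.22], [0.17, 2.65], [-2.57, 2.57]. Speed limits (rad/s): [2.79, 2.79, 3.14, 3.14, 3.14, 3.14].

INTERFACE

Orientations are given as [roll, pitch, yaw] about the fixed x, y, z axes, in that order (R = Rz(yaw) Ry(pitch) Rx(roll)).
In Python, from rig import read_state, read_camera, hand_in, boxes_of, trace gives the robot as it stands.
- The arm moves only by the shell command python3 -m jog, which reads ROWS from standard input. ROWS is a JSON list of rows, 1 to 10 of them, each of 7 numbers: a rotation vector rx, ry, rz in normalised numbers (1 is 2 pi rad), then dx, dy, dz in normalised numbers (1 is 400 mm), then the finger opening in m; each row is the pose to reach, as a shift and turn from the pose commanded when the command began, along the tool's axes at that moment; what a row does not reach only later rows make up. A row lasts 1/12 s, in which the tool goes at most 0.0417 m and 0.125 rad, less where a joint would pass 70% of its speed; a pose out of reach is approached as far as the arm can. The fingers move at their own pace and stop on an object; the grip force is fixed at half the most. Time passes only in rows, so rows that do not move let the fingers close. It prints the time, the measured TCP pose, the force, the opening and the grip force at its end. No shift or turn number may pass 1 either way. Input that does not fit is refused with a message, and nothing moves.
- read_state(): the state, without advancing time (a new reading comes with each control period).
- read_camera(name): name is "scene" or "top" or "wrist"; returns a dict with "image" (480x640x3 uint8, red, green, blue), "depth" (480x640 float32, m along the optical axis (not along the pixel's ray), 0 where there is no reading), "fx", "fy", "cx", "cy" (pixels), "dist" ([k1, k2, p1, p2, k3] as OpenCV has them; the pictures are not rectified), "R" (3x3) and "t" (3): a world point X has camera coordinates R X + t. Camera axes: x right, y down, z forward; pixel columns grow to the right and rows downward; lengths in m; the calibration is good to about 2 mm. A picture is of the moment at which its call begins.
- hand_in(): hands the job in; it is judged then, once.
Trained networks look in the newest picture that a camera, given by its name, has taken for a name from the list of things; names that differ only in an ending like _2 or _b are one class to them, and where a whole thing is asked for, a point or a joint stands for the part that bears it (a point fixed in the world has none). Each returns a list of dicts, best first, with "score" (0 to 1); they miss things now and then, are a little off and sometimes report something else, mostly with a low value. They report only what shows in the picture. A call takes as long as a camera call. They do not tell look-alikes from the thing itself.
- boxes_of(camera, thing): "at" ([x, y, z] in m, in the coordinates of the camera as it stood for that picture, good to about 4 mm: the middle of the surface that is visible of it).
- trace(camera, thing): "mask" (480x640 bool, what is visible of it).
The state is a dict: "time_s": time; "q": joint angles; "joint_vel": joint speeds; "effort": joint torques, N m; "tool_pos": TCP position; "tool_rot": TCP orientation; "ft_force": force on the tool from outside, world axes, zero at the start; "torque": the same for the moment, N m; "gripper_width": finger opening in m; "gripper_force": force on a finger pad.
Only numpy, scipy, OpenCV 4.12 (cv2) and the standard library are available. Lean on these libraries where they do the work, as an engineer would, in place of code of your own. Each camera call takes 0.05 s, during which the arm holds its last target. There are 200 camera calls.

## Working session

There is one attempt and no reset: what is moved stays moved. The work goes in short steps, Python scripts to look and compute and a shell command to move; the robot and the scene stay as the last step left them, time stands still between calls to the robot, and variables do not carry over. Pictures are saved under pics/ and viewed, at most 10 in all, crops included, and the job is handed in when it is done.

```bash
mkdir -p pics; ls; cat > h.py <<'E'
import numpy as np, cv2
from rig import *
def toworld(c,p): return c["R"].T@(np.array(p)-c["t"])
def save(n,im): cv2.imwrite("pics/"+n+".png",im[:,:,::-1])
E
python3 - <<'E'
from h import *
s=read_state(); print({k:np.round(v,3) for k,v in s.items()})
ims=[]
for cam in ["scene","top"]:
    c=read_camera(cam); save(cam,c["image"])
    print(cam, np.round(c["t"],3), np.round(-c["R"].T@c["t"],3), c["fx"],c["dist"])
    for n in ["pot","jar_near","jar_far","jar_extra","holder","holder_mouth","pad_mid"]:
        try:
            for d in boxes_of(cam,n)[:4]:
                p=toworld(c,d["at"]); px,_=cv2.projectPoints(np.array([d["at"]],float),np.zeros(3),np.zeros(3),np.array([[c["fx"],0,c["cx"]],[0,c["fy"],c["cy"]],[0,0,1]]),np.array(c["dist"]))
                print(n,round(d["score"],2),np.round(p,3),px.ravel().round())
        except Exception as e: print(n,e)
E
```

```text
pics
{'time_s': np.float64(0.0), 'q': array([-1.405,  0.088,  1.372, -0.   ,  1.684, -0.103]), 'joint_vel': array([-0.001, -0.002, -0.002, -0.001,  0.001,  0.001]), 'effort': array([ 0.0000e+00, -3.4018e+01, -3.0242e+01,  7.2000e-02,  3.3000e-02,
       -0.0000e+00]), 'tool_pos': array([ 0.146, -0.53 ,  0.204]), 'tool_rot': array([-3.139, -0.   ,  0.269]), 'ft_force': array([-0.489, -0.215,  0.072]), 'torque': array([ 0.036, -0.019, -0.033]), 'gripper_force': np.float64(0.0), 'gripper_width': np.float64(0.094)}
scene [0.335 0.313 1.172] [-0.439  0.7    0.95 ] 594.0094827519433 [-0.01592074  0.          0.          0.          0.        ]
pot 0.89 [ 0.664 -0.233  0.039] [370. 194.]
pot 0.87 [0.522 0.125 0.046] [289. 260.]
pot 0.86 [ 0.435 -0.009  0.044] [354. 262.]
pot 0.73 [0.669 0.385 0.042] [164. 264.]
jar_near 0.79 [0.465 0.11  0.037] [307. 274.]
jar_far 0.69 [0.585 0.144 0.045] [269. 249.]
jar_far 0.4 [0.524 0.128 0.043] [287. 261.]
jar_extra 0.7 [0.591 0.189 0.036] [252. 256.]
holder 0.59 [ 0.583 -0.213  0.027] [382. 213.]
pad_mid 0.69 [ 0.58  -0.217  0.028] [384. 213.]
top [0.052 0.545 1.049] [0.353 0.028 1.129] 548.5030520839605 [-0.00078939  0.          0.          0.          0.        ]
pot 0.9 [0.489 0.23  0.038] [234. 267.]
pot 0.86 [ 0.446 -0.015  0.045] [356. 289.]
pot 0.84 [0.527 0.114 0.044] [292. 248.]
pot 0.8 [ 0.672 -0.239  0.037] [465. 180.]
jar_near 0.61 [0.473 0.103 0.051] [297. 275.]
jar_far 0.85 [0.583 0.129 0.042] [285. 221.]
jar_far 0.35 [0.47  0.1   0.045] [298. 276.]
jar_extra 0.94 [0.601 0.186 0.041] [257. 212.]
holder 0.93 [ 0.545 -0.273  0.036] [484. 242.]
holder_mouth 0.67 [ 0.546 -0.274  0.036] [485. 241.]
pad_mid 0.92 [ 0.545 -0.274  0.038] [485. 241.]
```

View pics/top.png

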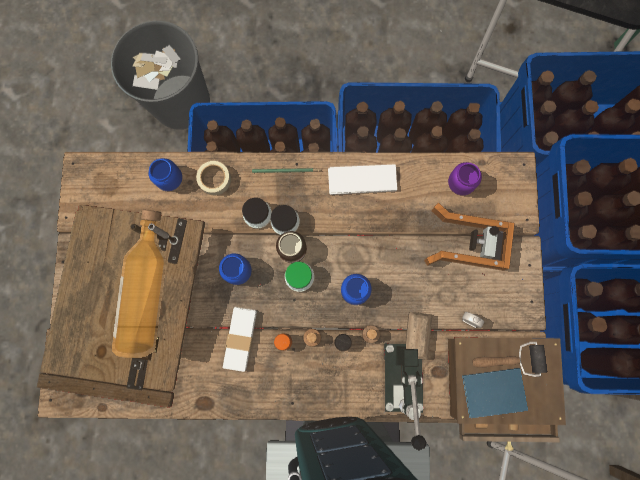

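View pics/scene.png

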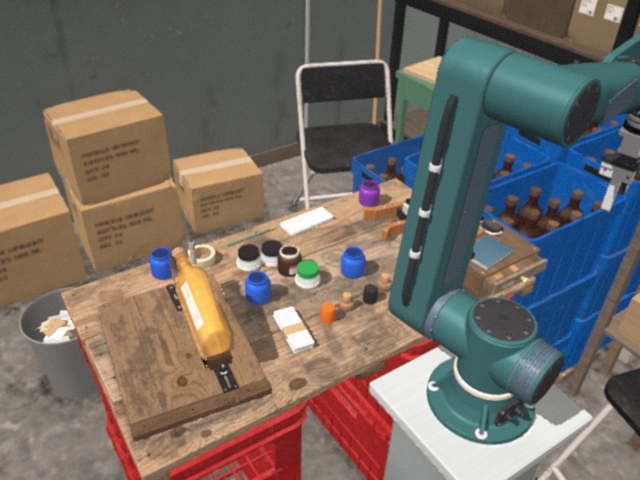

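The open brown pot (top image at 290,246) stands between the green lid (298,276) and the black lid (285,221); the other black lid is at 257,212. The blue pots (234,267; 356,289; 165,174) and the purple one (465,178) are decoys. The holder is at about 475,238. I'll measure now and enlarge a crop to confirm.

```bash
cat > meas.py <<'E'
from h import *
from scipy.optimize import least_squares
def K(c): return np.array([[c["fx"],0,c["cx"]],[0,c["fy"],c["cy"]],[0,0,1.]])
def cloud(c,m):
    v,u=np.nonzero(m&(c["depth"]>0)); z=c["depth"][v,u].astype(float)
    n=cv2.undistortPoints(np.stack([u,v],1).astype(np.float64)[:,None],K(c),np.array(c["dist"])).reshape(-1,2)
    return (np.c_[n*z[:,None],z]-c["t"])@c["R"], np.c_[u,v]
def proj(c,P):
    return cv2.projectPoints(np.atleast_2d(P).astype(float),cv2.Rodrigues(c["R"])[0],np.array(c["t"],float),K(c),np.array(c["dist"]))[0].reshape(-1,2)
E
python3 - <<'E'
from meas import *
for cam in ["top","scene"]:
    c=read_camera(cam)
    for n in ["pot","jar_near","jar_far","jar_extra"]:
        for d in trace(cam,n)[:5]:
            P,_=cloud(c,d["mask"]); 
            zt=np.percentile(P[:,2],95); Q=P[P[:,2]>zt-.006]
            (x,y),r=cv2.minEnclosingCircle((Q[:,:2]*1000).astype(np.float32))
            print(cam,n,round(d["score"],2),"ztop",zt.round(4),"circ",round(x,1),round(y,1),"r",round(r,1),"med",np.median(Q[:,:2],0).round(4),"rgb",c["image"][d["mask"]].mean(0).round())
    for n in ["holder"]:
        for d in trace(cam,n)[:2]:
            P,uv=cloud(c,d["mask"]); print(cam,n,d["score"],len(P),np.percentile(P,[1,50,99],axis=0).round(3).tolist()); np.save(f"hold_{cam}.npy",P)
    if cam=="top":
        im=c["image"]; a=cv2.resize(im[190:310,230:330],(400,480),interpolation=cv2.INTER_CUBIC); b=cv2.resize(im[190:290,420:520],(400,400),interpolation=cv2.INTER_CUBIC)
        b=cv2.copyMakeBorder(b,0,80,0,0,cv2.BORDER_CONSTANT); save("crop1",np.hstack([a,b]))
E
```

```text
top pot 0.9 ztop 0.0633 circ 532.7 115.8 r 24.4 med [0.5346 0.1165] rgb [127. 117. 100.]
top pot 0.83 ztop 0.0636 circ 447.7 -14.7 r 23.4 med [ 0.4489 -0.0161] rgb [ 50.  76. 144.]
top pot 0.82 ztop 0.0629 circ 677.4 -238.6 r 24.6 med [ 0.6772 -0.237 ] rgb [ 99.  52. 115.]
top jar_near 0.56 ztop 0.0489 circ 474.6 100.4 r 26.3 med [0.4749 0.1003] rgb [ 73. 150.  86.]
top jar_far 0.63 ztop 0.0491 circ 587.1 130.0 r 30.4 med [0.5906 0.1323] rgb [70. 66. 61.]
top holder 0.82 2746 [[0.494, -0.329, -0.001], [0.545, -0.273, 0.035], [0.615, -0.163, 0.058]]
scene pot 0.95 ztop 0.0632 circ 634.4 391.3 r 80.9 med [0.6806 0.3841] rgb [ 57.  88. 173.]
scene pot 0.94 ztop 0.0625 circ 534.7 114.8 r 26.2 med [0.5356 0.1166] rgb [114.  96.  82.]
scene pot 0.85 ztop 0.0621 circ 488.0 229.3 r 25.3 med [0.4851 0.2297] rgb [ 59.  88. 168.]
scene pot 0.77 ztop 0.0622 circ 679.6 -240.8 r 26.6 med [ 0.6784 -0.2404] rgb [123.  65. 145.]
scene pot 0.7 ztop 0.0619 circ 450.0 -14.9 r 26.4 med [ 0.4509 -0.017 ] rgb [ 59.  93. 179.]
scene jar_near 0.64 ztop 0.048 circ 475.7 98.5 r 29.1 med [0.475  0.0999] rgb [126. 184. 133.]
scene jar_far 0.82 ztop 0.0484 circ 592.3 133.3 r 29.2 med [0.591  0.1335] rgb [115. 110. 106.]
scene jar_extra 0.76 ztop 0.0479 circ 603.9 189.5 r 30.9 med [0.6056 0.1913] rgb [123. 118. 114.]
scene holder 0.94 956 [[0.2, -0.29, -0.002], [0.58, -0.216, 0.027], [0.622, 0.071, 0.34]]
```

View pics/crop1.png

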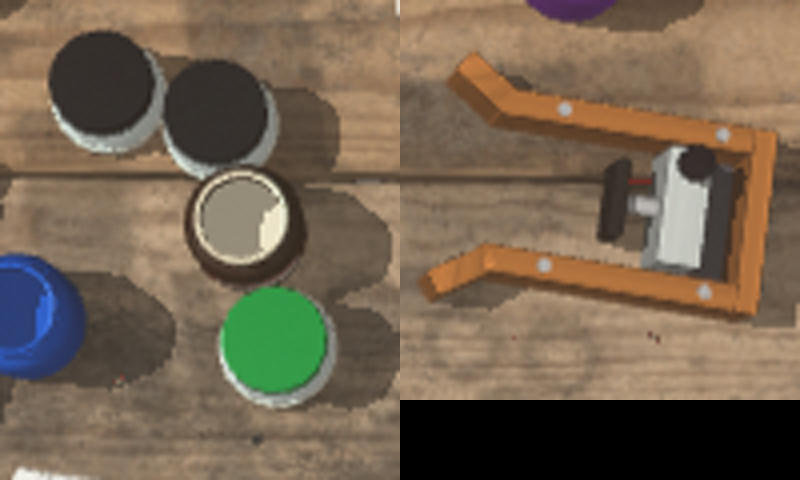

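The crop confirms the pot: pale open ring and brown body at about (245,225), between the green lid and a black lid. The holder's dark pad face is at crop (605,200), with the mouth to its left. Next I fit the holder's axis.

```bash
python3 - <<'E'
from meas import *
c=read_camera("top"); im=c["image"].astype(int)
# orange wood by colour in the holder window, top faces at z~36 mm
win=np.zeros((480,640),bool); win[200:275,424:522]=1
hsv=cv2.cvtColor(c["image"],cv2.COLOR_RGB2HSV)
m=win&(hsv[...,1]>150)&(hsv[...,2]>110)
P,uv=cloud(c,m); P=P[(P[:,2]>.031)&(P[:,2]<.041)]
print(len(P),P.min(0),P.max(0),np.median(P[:,2]))
def res(p):
    th,x0=p  # holder y axis dir; local x
    pass
# straight cheeks: two clusters away from mouth and back
best=None
ey=np.array([0,1.])
for it in range(6):
    ex=np.array([ey[1],-ey[0]]); a=P[:,:2]@ex; b=P[:,:2]@ey
    if it==0: bmin,bmax=b.min(),b.max()
    else: bmin,bmax=np.percentile(b,[.5,99.5])
    mid=(np.percentile(a,2)+np.percentile(a,98))/2
    sel=(b>bmin+.022)&(b<bmax-.055)
    A=[]
    for s in (1,-1):
        q=sel&(s*(a-mid)>.01)
        k=np.polyfit(b[q],a[q],1); A.append((k,a[q].min(),a[q].max(),np.percentile(a[q]-np.polyval(k,b[q]),[3,97])))
    sl=(A[0][0][0]+A[1][0][0])/2
    ey=ey+sl*ex; ey/=np.linalg.norm(ey)
ex=np.array([ey[1],-ey[0]])
mid=(np.polyval(A[0][0],0)+np.polyval(A[1][0],0))/2
print("ey",ey,"ang",np.degrees(np.arctan2(ey[1],ey[0])),"slopes",A[0][0],A[1][0],"mid a",mid,"resid",A[0][3],A[1][3])
b=P[:,:2]@ey; a=P[:,:2]@ex-mid; print("b range",np.percentile(b,[.5,99.5]))
for lo in np.arange(b.min(),b.max(),.008):
    q=(b>=lo)&(b<lo+.008); u=a[q&(a>0)]; l=a[q&(a<0)]
    if len(u) and len(l): print((lo+.004).round(3),np.round([l.min(),l.max(),u.min(),u.max()],4))
# pad: dark pixels, z 20-45 between cheeks
mp=win&(hsv[...,2]<90); Q,uv=cloud(c,mp); aq=Q[:,:2]@ex-mid; bq=Q[:,:2]@ey
s=(abs(aq)<.03)&(Q[:,2]>.025)&(Q[:,2]<.05)
for lo in np.arange(b.min(),b.max(),.004):
    q=s&(bq>=lo)&(bq<lo+.004)
    if q.sum(): print("dark",(lo+.002).round(3),q.sum(),aq[q].min().round(3),aq[q].max().round(3),np.median(Q[q,2]).round(3))
E
```

```text
1163 [ 0.49139149 -0.33236467  0.03115119] [ 0.6235948  -0.15682228  0.04098082] 0.03626816655474236
ey [0.16393592 0.98647099] ang 80.56457465666792 slopes [-0.00204933  0.62322643] [0.00204931 0.54298139] mid a 0.583103906927667 resid [-0.00579791  0.0059242 ] [-0.00575124  0.00619663]
b range [-0.23346055 -0.07317445]
-0.23 [-0.0464 -0.0001  0.0006  0.0471]
-0.222 [-0.046  -0.0001  0.0002  0.046 ]
-0.214 [-0.0457 -0.0347  0.0351  0.0463]
-0.206 [-0.0464 -0.0338  0.0336  0.0464]
-0.198 [-0.0463 -0.0334  0.0347  0.0476]
-0.19 [-0.0457 -0.0346  0.0345  0.0462]
-0.182 [-0.0463 -0.0336  0.0354  0.0473]
-0.174 [-0.0465 -0.034   0.0336  0.0468]
-0.166 [-0.0459 -0.0342  0.0348  0.0462]
-0.158 [-0.0462 -0.0342  0.0344  0.0463]
-0.15 [-0.0468 -0.0342  0.0346  0.046 ]
-0.142 [-0.0462 -0.035   0.0353  0.0463]
-0.134 [-0.0463 -0.0336  0.0341  0.0476]
-0.126 [-0.0463 -0.0339  0.034   0.0468]
-0.118 [-0.0456 -0.0342  0.0338  0.0467]
-0.11 [-0.0465 -0.0336  0.0338  0.0466]
-0.102 [-0.0468 -0.0339  0.0336  0.0468]
-0.094 [-0.0523 -0.0346  0.034   0.0521]
-0.086 [-0.0597 -0.0397  0.0411  0.0565]
-0.078 [-0.0612 -0.0459  0.0458  0.0619]
-0.07 [-0.0575 -0.0509  0.0519  0.0564]
dark -0.224 1 0.024 0.024 0.025
dark -0.204 1 -0.021 -0.021 0.04
dark -0.2 2 -0.029 0.017 0.039
dark -0.196 1 0.015 0.015 0.042
dark -0.184 1 0.021 0.021 0.05
dark -0.164 6 -0.017 0.016 0.038
dark -0.16 42 -0.02 0.02 0.04
dark -0.156 60 -0.02 0.019 0.037
```

```bash
cat > go.py <<'E'
from h import *
from scipy.spatial.transform import Rotation as Ro
import sys
# usage: go.py x y z yaw_deg -> rotvec and shift in tool axes from the measured pose
x,y,z,yaw=map(float,sys.argv[1:5]); s=read_state()
R=Ro.from_euler("xyz",s["tool_rot"]); T=Ro.from_euler("xyz",[np.pi,0,np.radians(yaw)])
print("t",round(s["time_s"],2),"rotvec",(R.inv()*T).as_rotvec().round(4),"shift",R.inv().apply(np.array([x,y,z])-s["tool_pos"]).round(4),"pos",s["tool_pos"].round(4),"rot",s["tool_rot"].round(4),"F",s["ft_force"].round(2),"w",round(s["gripper_width"],4))
E
python3 go.py .5185 .170 .20 106; python3 - <<'E'
from meas import *
c=read_camera("top"); P,uv=cloud(c,np.ones((480,640),bool))
for x0 in np.arange(.15,.75,.1):
    print(round(x0,2),[float(P[(abs(P[:,0]-x0-.05)<.05)&(abs(P[:,1]-y0-.05)<.05)][:,2].max().round(2)) for y0 in np.arange(-.5,.35,.1)])
E
```

```text
t 1.45 rotvec [ 1.0000e-04  1.0000e-04 -1.5812e+00] shift [ 0.545  -0.5762  0.0054] pos [ 0.1461 -0.5303  0.2055] rot [3.1415 0.     0.2688] F [-0.17 -0.55 -0.35] w 0.0939Traceback (most recent call last):
  File "<stdin>", line 4, in <module>
    return umr_maximum(a, axis, None, out, keepdims, initial, where)
ValueError: zero-size array to reduction operation maximum which has no identity
```

```bash
python3 - <<'E'
from meas import *
c=read_camera("top"); P,uv=cloud(c,np.ones((480,640),bool))
for x0 in np.arange(.15,.75,.1):
    print(round(x0,2),[round(float(max(P[(abs(P[:,0]-x0-.05)<.05)&(abs(P[:,1]-y0-.05)<.05)][:,2],default=-1)),2) for y0 in np.arange(-.5,.35,.1)])
E
```

```text
0.15 [-1.0, 0.1, 0.1, 0.21, 0.58, 0.55, 0.01, 0.01, 0.04]
0.25 [0.06, 0.11, 0.11, 0.16, 0.14, 0.04, 0.04, 0.03, 0.14]
0.35 [0.06, 0.09, 0.09, 0.08, 0.07, 0.07, 0.05, 0.02, 0.16]
0.45 [0.06, 0.04, 0.05, 0.04, 0.07, 0.07, 0.07, 0.07, 0.18]
0.55 [0.06, 0.04, 0.06, 0.04, 0.01, 0.05, 0.07, 0.05, 0.18]
0.65 [0.06, 0.01, 0.07, 0.01, 0.02, 0.02, 0.01, 0.03, 0.07]
```

The rows are not in the units I measure in: shifts go in shares of 400 mm and turns go in shares of 2 pi rad. I convert before sending: 0.36 m / 0.4 = 0.9, -0.015 m / 0.4 = -0.0375, -0.22 rad / 6.2832 = -0.035.

```bash
echo '[[0,0,-0.0159,0.1,-0.025,-0.0125,0],[0,0,-0.035,0.2,-0.05,-0.025,0],[0,0,-0.0541,0.3,-0.075,-0.0375,0],[0,0,-0.0732,0.4,-0.1125,-0.0375,0],[0,0,-0.0923,0.5,-0.1375,-0.0375,0],[0,0,-0.1114,0.6,-0.1625,-0.0375,0],[0,0,-0.1273,0.7,-0.2,-0.0375,0],[0,0,-0.1432,0.7875,-0.225,-0.0375,0],[0,0,-0.1592,0.85,-0.3,-0.0375,0],[0,0,-0.1751,0.9,-0.3875,-0.0375,0]]' | python3 -m jog && python3 go.py .5185 .170 .20 106
```

```text
time_s: 2.38
tool_pos: [0.4537, -0.2841, 0.2195]
tool_rot: [-3.141, -0.001, 1.374]
ft_force: [0.6, 0.2, 0.4]
gripper_width: 0.0306
gripper_force: 0.0
t 2.38 rotvec [-4.00e-04 -6.00e-04 -4.76e-01] shift [ 0.4579 -0.0252  0.0198] pos [ 0.4537 -0.2841  0.2195] rot [-3.1411e+00 -5.0000e-04  1.3740e+00] F [0.56 0.2  0.44] w 0.0306
```

Converted, 0.4 m / 0.4 = 1, 0.36 m / 0.4 = 0.9, -0.476 rad / 6.2832 = -0.0758.

```bash
echo '[[0,0,-0.0159,0.1,0,0,0],[0,0,-0.0318,0.2,0,0,0],[0,0,-0.0477,0.3,-0.025,0,0],[0,0,-0.0637,0.4,-0.025,0,0],[0,0,-0.0758,0.5,-0.0375,0.025,0],[0,0,-0.0758,0.6,-0.0375,0.025,0],[0,0,-0.0758,0.7,-0.05,0.05,0],[0,0,-0.0758,0.8,-0.05,0.05,0],[0,0,-0.0758,0.9,-0.05,0.05,0],[0,0,-0.0758,1,-0.0625,0.05,0]]' | python3 -m jog && python3 go.py .5185 .170 .20 106; python3 - <<'E'
from meas import *
c=read_camera("wrist"); save("w1",c["image"]); print(-c["R"].T@c["t"])
for n in ["pot","jar_near","jar_far","jar_extra"]:
    for d in trace("wrist",n)[:3]:
        P,_=cloud(c,d["mask"])
        if len(P)<50: continue
        zt=np.percentile(P[:,2],95); Q=P[P[:,2]>zt-.006]
        (x,y),r=cv2.minEnclosingCircle((Q[:,:2]*1000).astype(np.float32))
        print(n,round(d["score"],2),"ztop",zt.round(4),"circ",round(x,1),round(y,1),"r",round(r,1),"med",np.median(Q[:,:2],0).round(4),c["image"][d["mask"]].mean(0).round())
E
```

```text
time_s: 3.22
tool_pos: [0.508, 0.1136, 0.2003]
tool_rot: [3.141, 0.0, 1.845]
ft_force: [0.9, 0.2, -0.6]
gripper_width: 0.0005
gripper_force: 0.0
t 3.22 rotvec [ 0.0004  0.0004 -0.0054] shift [0.0515 0.0254 0.0003] pos [0.508  0.1136 0.2003] rot [3.1412e+00 4.0000e-04 1.8447e+00] F [ 0.94  0.21 -0.57] w 0.0005
[0.48880973 0.18351219 0.37952543]
pot 0.88 ztop 0.0623 circ 536.2 116.4 r 23.8 med [0.5366 0.1153] [193. 182. 161.]
pot 0.71 ztop 0.0617 circ 457.4 57.4 r 87.9 med [0.4359 0.0013] [ 58. 109. 204.]
pot 0.6 ztop 0.0625 circ 489.9 229.2 r 23.7 med [0.49   0.2324] [ 58.  99. 177.]
jar_near 0.9 ztop 0.0459 circ 477.7 100.8 r 26.4 med [0.4776 0.1016] [107. 215. 127.]
jar_far 0.75 ztop 0.0463 circ 593.7 132.4 r 26.6 med [0.593  0.1331] [79. 78. 76.]
jar_extra 0.94 ztop 0.0464 circ 608.8 190.1 r 26.7 med [0.608  0.1908] [89. 87. 83.]
```

View pics/w1.png

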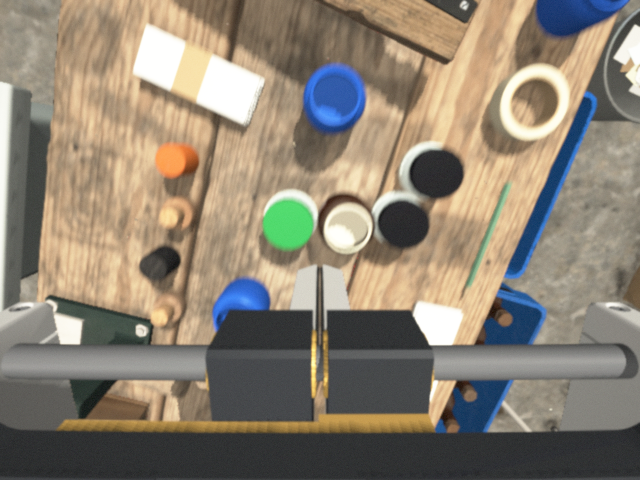

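The wrist view shows the pot at (347,227), the green lid at (290,222) and the black lids at (403,220) and (436,171). This agrees with the top view, so the pot is at about (.5355, .116) and the exit axis is about 15.5°.

Converted, 0.11 m / 0.4 = 0.275, 0.08 m / 0.4 = 0.2.

```bash
echo '[[0,0,0,0.075,0.03,0,0],[0,0,0,0.1325,0.06,0,0],[0,0,0,0.1325,0.06,0,0],[0,0,0,0.1325,0.06,0.1,0],[0,0,0,0.1325,0.06,0.2,0],[0,0,0,0.1325,0.06,0.275,0],[0,0,0,0.1325,0.06,0.275,0],[0,0,0,0.1325,0.06,0.275,0]]' | python3 -m jog && python3 go.py .520 .172 .015 105.5
```

```text
time_s: 4.13
tool_pos: [0.5154, 0.1671, 0.0891]
tool_rot: [-3.137, 0.0, 1.842]
ft_force: [-0.7, -0.1, 1.1]
gripper_width: 0.0001
gripper_force: 0.0
t 4.13 rotvec [-0.0044  0.0003  0.0011] shift [0.0035 0.0061 0.074 ] pos [0.5154 0.1671 0.0891] rot [-3.1372e+00  3.0000e-04  1.8424e+00] F [-0.72 -0.11  1.14] w 0.0001
```

Converted, 0.074 m / 0.4 = 0.185, 0.0035 m / 0.4 = 0.0088.

```bash
echo '[[0,0,0,0.0088,0.015,0,0],[0,0,0,0.0088,0.015,0.075,0],[0,0,0,0.0088,0.015,0.15,0],[0,0,0,0.0088,0.015,0.185,0],[0,0,0,0.0088,0.015,0.185,0],[0,0,0,0.0088,0.015,0.185,0]]' | python3 -m jog && python3 go.py .520 .172 .015 105.5; sleep 0; python3 go.py .520 .172 .015 105.5;  python3 - <<'E'
from meas import *
c=read_camera("wrist"); save("w2",c["image"])
s=read_state(); print(s["tool_pos"].round(4))
for n in ["pot","jar_near","jar_far"]:
    for d in trace("wrist",n)[:1]:
        P,_=cloud(c,d["mask"]); zt=np.percentile(P[:,2],95); Q=P[P[:,2]>zt-.006]
        (x,y),r=cv2.minEnclosingCircle((Q[:,:2]*1000).astype(np.float32)); print(n,zt.round(4),round(x,1),round(y,1),round(r,1))
E
```

```text
time_s: 4.63
tool_pos: [0.5233, 0.1744, 0.0187]
tool_rot: [3.138, 0.0, 1.844]
ft_force: [0.5, -0.5, -0.2]
gripper_width: 0.0005
gripper_force: 0.0
t 4.63 rotvec [0.0035 0.0003 0.0031] shift [-0.0014 -0.0038  0.0037] pos [0.5233 0.1744 0.0187] rot [3.1381e+00 3.0000e-04 1.8444e+00] F [ 0.51 -0.5  -0.15] w 0.0005
t 4.63 rotvec [0.0035 0.0003 0.0031] shift [-0.0014 -0.0038  0.0037] pos [0.5233 0.1744 0.0187] rot [3.1381e+00 3.0000e-04 1.8444e+00] F [ 0.51 -0.5  -0.15] w 0.0005
[0.524  0.1746 0.0196]
pot 0.0625 489.7 229.3 23.6
jar_near 0.0458 468.6 95.6 18.6
jar_far 0.0464 574.8 163.6 62.9
```

View pics/w2.png

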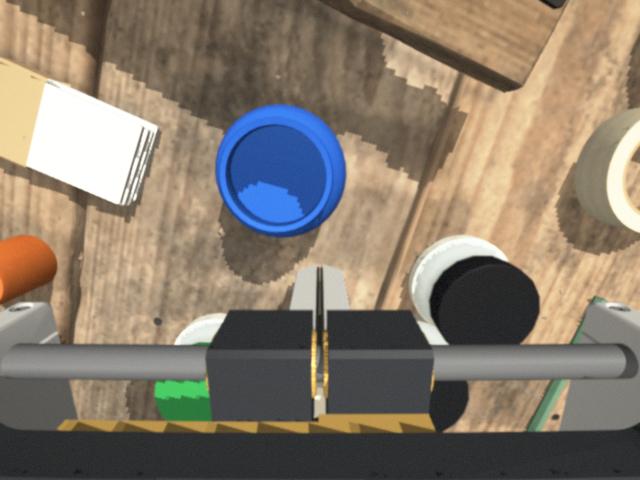

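The wrist view shows the shut fingers down behind the pot, blue decoy clear at (281,170) and both jars clear. I'll check how noisy the pose reading is.

```bash
python3 - <<'E'
from h import *
A=[]
for i in range(8):
    read_camera("top"); s=read_state(); A.append(np.r_[s["tool_pos"]*1000,s["tool_rot"],s["ft_force"]])
print(np.array(A).round(3))
E
```

```text
[[ 5.23079e+02  1.74506e+02  1.88430e+01  3.13700e+00  0.00000e+00
   1.84500e+00 -5.17000e-01  1.68000e-01  6.20000e-01]
 [ 5.22668e+02  1.74427e+02  1.83600e+01  3.13800e+00  0.00000e+00
   1.84500e+00 -7.67000e-01 -3.02000e-01 -1.02600e+00]
 [ 5.22259e+02  1.74359e+02  1.78570e+01  3.13900e+00  0.00000e+00
   1.84500e+00  4.63000e-01 -4.66000e-01 -8.15000e-01]
 [ 5.21926e+02  1.74292e+02  1.74470e+01  3.14000e+00  0.00000e+00
   1.84500e+00  1.45000e-01 -1.96000e-01 -5.97000e-01]
 [ 5.21697e+02  1.74235e+02  1.71070e+01  3.14000e+00  0.00000e+00
   1.84500e+00 -1.09000e-01 -1.46000e-01  6.66000e-01]
 [ 5.21532e+02  1.74205e+02  1.68560e+01  3.14100e+00  0.00000e+00
   1.84500e+00  4.57000e-01 -1.50000e-01 -4.83000e-01]
 [ 5.21362e+02  1.74179e+02  1.66260e+01  3.14100e+00  0.00000e+00
   1.84500e+00 -1.99000e-01 -4.01000e-01 -5.00000e-03]
 [ 5.21310e+02  1.74172e+02  1.65140e+01  3.14200e+00  0.00000e+00
   1.84500e+00 -2.70000e-01 -6.60000e-02  1.40400e+00]]
```

Converted, -0.027 m / 0.4 = -0.0675, 0.003 m / 0.4 = 0.0075.

```bash
echo '[[0,0,0,-0.01,-0.0038,0.0075,0],[0,0,0,-0.02,-0.0038,0.0075,0],[0,0,0,-0.03,-0.0038,0.0075,0],[0,0,0,-0.0375,-0.0038,0.0075,0],[0,0,0,-0.0425,-0.0038,0.0075,0],[0,0,0,-0.0475,-0.0038,0.0075,0],[0,0,0,-0.0525,-0.0038,0.0075,0],[0,0,0,-0.0575,-0.0038,0.0075,0],[0,0,0,-0.0625,-0.0038,0.0075,0],[0,0,0,-0.0675,-0.0038,0.0075,0]]' | python3 -m jog && python3 go.py .520 .172 .015 105.5;  echo '[[0,0,0,-0.0075,0,0,0],[0,0,0,-0.015,0,0,0],[0,0,0,-0.0225,0,0,0],[0,0,0,-0.03,0,0,0],[0,0,0,-0.0375,0,0,0],[0,0,0,-0.045,0,0,0]]' | python3 -m jog; python3 - <<'E'
from meas import *
c=read_camera("top"); save("t2",cv2.resize(c["image"][190:310,230:330],(500,600),interpolation=cv2.INTER_CUBIC))
for n in ["pot","jar_near","jar_far","jar_extra"]:
    for d in trace("top",n)[:5]:
        P,_=cloud(c,d["mask"]); zt=np.percentile(P[:,2],95); Q=P[P[:,2]>zt-.006]
        (x,y),r=cv2.minEnclosingCircle((Q[:,:2]*1000).astype(np.float32)); print(n,zt.round(4),round(x,1),round(y,1),round(r,1),c["image"][d["mask"]].mean(0).round())
E
```

```text
time_s: 6.07
tool_pos: [0.5271, 0.148, 0.0135]
tool_rot: [3.142, -0.001, 1.845]
ft_force: [0.4, 2.2, -0.1]
gripper_width: 0.0002
gripper_force: 1.0
t 6.07 rotvec [ 0.0001 -0.0006  0.0037] shift [ 0.025  -0.0004 -0.0015] pos [0.5271 0.148  0.0135] rot [ 3.1415e+00 -6.0000e-04  1.8450e+00] F [ 0.41  2.18 -0.07] w 0.0002
time_s: 6.57
tool_pos: [0.5322, 0.1301, 0.0135]
tool_rot: [3.142, 0.0, 1.845]
ft_force: [0.0, 1.9, 1.3]
gripper_width: 0.0007
gripper_force: 1.0
pot 0.0639 685.1 384.7 23.9 [ 51.  69. 128.]
pot 0.0633 447.0 -14.8 24.2 [ 46.  75. 146.]
pot 0.0652 516.4 73.4 43.5 [106.  97.  84.]
pot 0.0436 549.1 -242.6 94.3 [143. 107.  77.]
pot 0.0624 677.0 -239.2 25.2 [110.  59. 128.]
jar_near 0.0486 465.4 95.0 23.9 [122. 161. 128.]
```

View pics/t2.png

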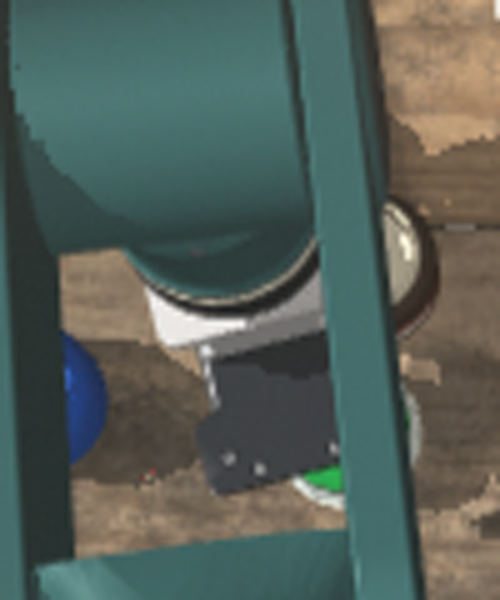

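The top view is mostly covered by the arm, but the brown pot shows at crop (410,265) and has slid right of the green lid (365,450). Force is about 2 N. I'll continue.

Converted, -0.024 m / 0.4 = -0.06, -0.02 m / 0.4 = -0.05.

```bash
echo '[[0,0,0,-0.01,0,0,0],[0,0,0,-0.02,0,0,0],[0,0,0,-0.03,0,0,0],[0,0,0,-0.04,0,0,0],[0,0,0,-0.05,0,0,0],[0,0,0,-0.06,0,0,0],[0,0,0,-0.06,0,0,0.024],[0,0,0,-0.06,0,0,0.024],[0,0,0,-0.06,0,0,0.024]]' | python3 -m jog; echo '[[0,0,0,-0.01,0,0,0.024],[0,0,0,-0.02,0,0,0.024],[0,0,0,-0.03,0,0,0.024],[0,0,0,-0.04,0,0,0.024],[0,0,0,-0.05,0,0,0.024],[0,0,0,-0.06,0,0,0.024],[0,0,0,-0.07,0,0,0.024],[0,0,0,-0.08,0,0,0.024],[0,0,0,-0.09,0,0,0.024]]' | python3 -m jog
python3 - <<'E'
from meas import *
c=read_camera("scene"); save("s2",c["image"][150:330,200:440].repeat(3,0).repeat(3,1))
c=read_camera("top"); save("t3",c["image"])
for n in ["pot","jar_near","jar_far","jar_extra"]:
    for d in trace("top",n)[:5]:
        P,_=cloud(c,d["mask"]); zt=np.percentile(P[:,2],95); Q=P[P[:,2]>zt-.006]
        (x,y),r=cv2.minEnclosingCircle((Q[:,:2]*1000).astype(np.float32)); print(n,zt.round(4),round(x,1),round(y,1),round(r,1),c["image"][d["mask"]].mean(0).round())
E
```

```text
time_s: 7.57
tool_pos: [0.5387, 0.1068, 0.0133]
tool_rot: [-3.142, 0.001, 1.845]
ft_force: [-0.2, 0.5, -0.7]
gripper_width: 0.0171
gripper_force: 0.0
time_s: 8.32
tool_pos: [0.5483, 0.0723, 0.0134]
tool_rot: [-3.141, -0.0, 1.845]
ft_force: [-1.2, 1.5, -0.8]
gripper_width: 0.0241
gripper_force: 0.8
pot 0.0629 486.0 230.4 24.7 [ 51.  76. 140.]
pot 0.0634 684.0 384.9 24.6 [ 50.  69. 129.]
pot 0.0629 675.8 -238.7 26.2 [111.  59. 128.]
pot 0.0634 447.6 -14.7 23.7 [ 41.  72. 139.]
jar_near 0.0491 474.3 100.0 26.2 [ 53. 170.  84.]
jar_far 0.0476 567.1 133.3 7.2 [125. 128. 122.]
jar_extra 0.0494 604.6 192.3 25.7 [76. 74. 70.]
```

View pics/t3.png

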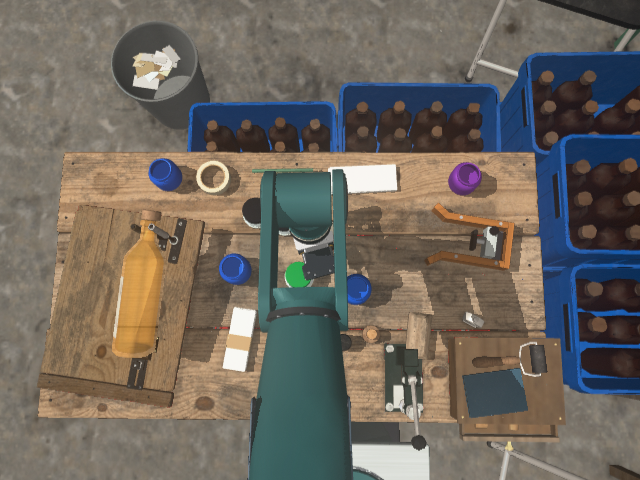

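Green jar (297,276) and jar_extra (255,212) are unmoved; the pot is hidden under the gripper, and 1.5 N shows it is still in contact.

Converted, -0.05 m / 0.4 = -0.125, -0.045 m / 0.4 = -0.1125.

```bash
echo '[[0,0,0,-0.0125,0,0,0.024],[0,0,0,-0.025,0,0,0.024],[0,0,0,-0.0375,0,0,0.024],[0,0,0,-0.05,0,0,0.024],[0,0,0,-0.0625,0,0,0.024],[0,0,0,-0.075,0,0,0.024],[0,0,0,-0.0875,0,0,0.024],[0,0,0,-0.1,0,0,0.024],[0,0,0,-0.1125,0,0,0.024],[0,0,0,-0.125,0,0,0.024]]' | python3 -m jog &&  echo '[[0,0,0,-0.0125,0,0,0.024],[0,0,0,-0.025,0,0,0.024],[0,0,0,-0.0375,0,0,0.024],[0,0,0,-0.05,0,0,0.024],[0,0,0,-0.0625,0,0,0.024],[0,0,0,-0.075,0,0,0.024],[0,0,0,-0.085,0,0,0.024],[0,0,0,-0.0925,0,0,0.024],[0,0,0,-0.0975,0,0,0.024],[0,0,0,-0.1,0,0,0.024]]' | python3 -m jog
cat > look.py <<'E'
from meas import *
import sys
for cam in sys.argv[1:]:
    c=read_camera(cam)
    for n in ["pot","jar_near","jar_far","jar_extra"]:
        for d in trace(cam,n)[:5]:
            col=c["image"][d["mask"]].mean(0).round()
            if n=="pot" and col[2]>col[0]: continue
            P,_=cloud(c,d["mask"]); 
            if len(P)<40: continue
            zt=np.percentile(P[:,2],95); Q=P[P[:,2]>zt-.006]
            (x,y),r=cv2.minEnclosingCircle((Q[:,:2]*1000).astype(np.float32)); print(cam,n,round(d["score"],2),zt.round(4),round(x,1),round(y,1),round(r,1),"med",(np.median(Q[:,:2],0)*1000).round(1),col)
E
python3 look.py scene top; echo '[[0,0,0,0.01,0,0,0.024],[0,0,0,0.025,0,0,0.024],[0,0,0,0.04,0,0,0.024],[0,0,0,0.05,0,-0.05,0.024],[0,0,0,0.0625,0,-0.15,0.024],[0,0,0,0.075,0,-0.25,0.024],[0,0,0,0.125,0,-0.3,0.024],[0,0,0,0.125,0,-0.3,0.024]]' | python3 -m jog; python3 look.py scene top wrist
```

```text
time_s: 9.45
tool_pos: [0.562, 0.024, 0.0135]
tool_rot: [-3.142, -0.0, 1.845]
ft_force: [-1.0, 2.1, 1.3]
gripper_width: 0.0241
gripper_force: 1.0
time_s: 10.28
tool_pos: [0.5727, -0.0143, 0.0135]
tool_rot: [-3.142, 0.0, 1.845]
ft_force: [0.1, 2.0, 1.3]
gripper_width: 0.024
gripper_force: 1.2
scene pot 0.52 0.0593 544.8 -20.9 59.8 med [562.6 -39.6] [115.  98.  91.]
scene jar_near 0.59 0.0478 474.8 99.8 29.0 med [475.3  99.9] [134. 194. 141.]
scene jar_far 0.69 0.0484 590.1 130.7 29.0 med [590.3 132.2] [126. 122. 118.]
scene jar_extra 0.88 0.0481 606.9 188.6 29.6 med [606.1 191.8] [133. 127. 121.]
top pot 0.54 0.0635 576.2 -58.9 19.9 med [584.2 -68. ] [86. 78. 67.]
top jar_near 0.91 0.0496 457.2 88.9 47.0 med [473.5 100.3] [ 76. 171.  96.]
top jar_far 0.66 0.0486 590.2 132.5 26.7 med [590.4 132.4] [81. 78. 73.]
top jar_extra 0.72 0.049 605.2 187.0 30.3 med [605.3 190.3] [85. 80. 75.]
time_s: 11.45
tool_pos: [0.562, 0.037, 0.1407]
tool_rot: [3.129, 0.002, 1.848]
ft_force: [-0.3, -0.4, 1.5]
gripper_width: 0.0244
gripper_force: 0.0
scene pot 0.66 0.0621 582.0 -48.7 26.1 med [579.4 -46.1] 
[... 230 characters left out ...]
192.8] [144.  99.  67.]
scene jar_extra 0.94 0.0483 607.2 193.0 28.7 med [606.3 191. ] [130. 124. 119.]
top pot 0.67 0.0636 579.3 -56.8 21.4 med [584.6 -64.9] [134. 124. 109.]
top jar_near 0.55 0.0487 455.8 83.0 49.8 med [477.5  94.1] [ 61. 162.  85.]
top jar_far 0.51 0.049 588.9 146.8 18.8 med [588.9 150.8] [84. 83. 80.]
top jar_extra 0.86 0.0491 605.1 190.5 26.0 med [605.1 190.3] [80. 76. 72.]
wrist pot 0.56 0.0623 566.4 3.3 60.5 med [575.5 -30.6] [141. 125. 108.]
wrist jar_near 0.83 0.0461 477.6 99.5 26.8 med [477.7 100.2] [105. 214. 125.]
wrist jar_far 0.64 0.0463 594.0 131.7 26.6 med [593.2 132. ] [76. 75. 74.]
wrist jar_extra 0.91 0.0463 608.7 190.1 26.8 med [607.9 190.2] [85. 84. 82.]
```

Jars are unmoved, and the pot is at about (.582,−.0485), on the holder's middle line. Next I turn the tool to the holder's axis and go behind the pot.

```bash
python3 go.py .5938 .0105 .10 80.6; read -r <<<x; python3 look.py >/dev/null; python3 -c "
from h import *
for i in range(3): read_camera('top'); s=read_state(); print(s['tool_pos'].round(4),s['tool_rot'].round(3))"; python3 go.py .5938 .0105 .10 80.6
```

```text
t 12.2 rotvec [-1.000e-04  1.000e-04  4.379e-01] shift [-0.0321  0.027   0.0334] pos [0.5591 0.0341 0.1334] rot [-3.1415  0.      1.8446] F [ 0.26  0.26 -0.25] w 0.0243
[0.5592 0.0341 0.1335] [3.142 0.    1.845]
[0.5592 0.0341 0.1335] [3.142 0.    1.845]
[0.5591 0.0342 0.1335] [3.141 0.    1.845]
t 12.35 rotvec [1.000e-04 1.000e-04 4.381e-01] shift [-0.0321  0.027   0.0335] pos [0.5591 0.0342 0.1335] rot [3.1415e+00 1.0000e-04 1.8448e+00] F [-0.54  0.11 -0.38] w 0.0241
```

Converted, 0.033 m / 0.4 = 0.0825, -0.032 m / 0.4 = -0.08, 0.438 rad / 6.2832 = 0.0697.

```bash
echo '[[0,0,0.0191,-0.025,0.0225,0.025,0.028],[0,0,0.0382,-0.05,0.045,0.05,0.028],[0,0,0.0573,-0.08,0.0675,0.0825,0.028],[0,0,0.0697,-0.08,0.0675,0.0825,0.028],[0,0,0.0697,-0.08,0.0675,0.0825,0.028],[0,0,0.0697,-0.08,0.0675,0.0825,0.028],[0,0,0.0697,-0.08,0.0675,0.0825,0.028],[0,0,0.0697,-0.08,0.0675,0.0825,0.028],[0,0,0.0697,-0.08,0.0675,0.0825,0.028],[0,0,0.0697,-0.08,0.0675,0.0825,0.028]]' | python3 -m jog; python3 go.py .5938 .0105 .0135 80.6
```

```text
time_s: 13.18
tool_pos: [0.5939, 0.0109, 0.101]
tool_rot: [3.141, 0.0, 1.408]
ft_force: [0.1, -0.3, 0.3]
gripper_width: 0.0283
gripper_force: 0.0
t 13.18 rotvec [0.001  0.     0.0009] shift [-0.0004 -0.0001  0.0875] pos [0.5939 0.0109 0.101 ] rot [3.1406 0.     1.4076] F [ 0.15 -0.25  0.27] w 0.0283
```

Descend, approach slowly, then push.

The rows are not in the units I measure in: shifts go in shares of 400 mm and turns go in shares of 2 pi rad. I convert before sending: 0.087 m / 0.4 = 0.2175, 0.065 m / 0.4 = 0.1625.

```bash
echo '[[0,0,0,0,0,0.0875,0.028],[0,0,0,0,0,0.1625,0.028],[0,0,0,0,0,0.2175,0.028],[0,0,0,0,0,0.2175,0.028],[0,0,0,0,0,0.2175,0.028],[0,0,0,0,0,0.2175,0.028]]' | python3 -m jog ; echo '[[0,0,0,-0.0125,0,0,0.028],[0,0,0,-0.025,0,0,0.028],[0,0,0,-0.0375,0,0,0.028],[0,0,0,-0.045,0,0,0.028],[0,0,0,-0.05,0,0,0.028],[0,0,0,-0.055,0,0,0.028],[0,0,0,-0.06,0,0,0.028],[0,0,0,-0.065,0,0,0.028],[0,0,0,-0.0725,0,0,0.028],[0,0,0,-0.0825,0,0,0.028]]' | python3 -m jog; echo '[[0,0,0,-0.0125,0,0,0.028],[0,0,0,-0.025,0,0,0.028],[0,0,0,-0.0375,0,0,0.028],[0,0,0,-0.05,0,0,0.028],[0,0,0,-0.0625,0,0,0.028],[0,0,0,-0.075,0,0,0.028],[0,0,0,-0.0875,0,0,0.028],[0,0,0,-0.1,0,0,0.028],[0,0,0,-0.1125,0,0,0.028],[0,0,0,-0.125,0,0,0.028]]' | python3 -m jog; python3 look.py scene
```

```text
time_s: 13.68
tool_pos: [0.595, 0.0106, 0.0152]
tool_rot: [3.139, -0.0, 1.407]
ft_force: [-0.4, -0.1, 0.6]
gripper_width: 0.0279
gripper_force: 0.0
time_s: 14.52
tool_pos: [0.5884, -0.0214, 0.0135]
tool_rot: [-3.142, -0.001, 1.407]
ft_force: [0.7, 1.9, 0.7]
gripper_width: 0.028
gripper_force: 0.8
time_s: 15.35
tool_pos: [0.5801, -0.0718, 0.0135]
tool_rot: [-3.142, 0.0, 1.407]
ft_force: [0.4, 1.2, -0.1]
gripper_width: 0.028
gripper_force: 0.8
scene pot 0.53 0.0599 558.1 -100.8 17.5 med [ 554.3 -100.1] [108.  89.  82.]
scene jar_near 0.78 0.0481 475.2 101.0 29.3 med [473.8  99.8] [131. 192. 139.]
scene jar_far 0.87 0.0482 591.0 130.1 30.3 med [589.8 132.3] [126. 122. 117.]
scene jar_extra 0.69 0.0482 607.8 188.9 28.6 med [605.6 191. ] [122. 117. 114.]
```

Converted, -0.05 m / 0.4 = -0.125, -0.01 m / 0.4 = -0.025.

```bash
echo '[[0,0,0,-0.0125,0,0,0.028],[0,0,0,-0.025,0,0,0.028],[0,0,0,-0.0375,0,0,0.028],[0,0,0,-0.05,0,0,0.028],[0,0,0,-0.0625,0,0,0.028],[0,0,0,-0.075,0,0,0.028],[0,0,0,-0.0875,0,0,0.028],[0,0,0,-0.1,0,0,0.028],[0,0,0,-0.1125,0,0,0.028],[0,0,0,-0.125,0,0,0.028]]' | python3 -m jog; echo '[[0,0,0,-0.0075,0,0,0.028],[0,0,0,-0.015,0,0,0.028],[0,0,0,-0.0225,0,0,0.028],[0,0,0,-0.03,0,0,0.028],[0,0,0,-0.0375,0,0,0.028],[0,0,0,-0.045,0,0,0.028],[0,0,0,-0.0525,0,0,0.028],[0,0,0,-0.06,0,0,0.028]]' | python3 -m jog; python3 - <<'E'
from meas import *
c=read_camera("top"); im=c["image"]; save("t4",cv2.resize(im[170:290,400:520],(600,600),interpolation=cv2.INTER_CUBIC))
E
```

```text
time_s: 16.43
tool_pos: [0.5719, -0.1211, 0.0134]
tool_rot: [-3.142, 0.0, 1.407]
ft_force: [0.7, 2.3, -0.4]
gripper_width: 0.0281
gripper_force: 0.8
time_s: 17.1
tool_pos: [0.5681, -0.1445, 0.0135]
tool_rot: [-3.142, 0.0, 1.407]
ft_force: [0.3, 1.7, 0.8]
gripper_width: 0.0281
gripper_force: 0.8
```

View pics/t4.png

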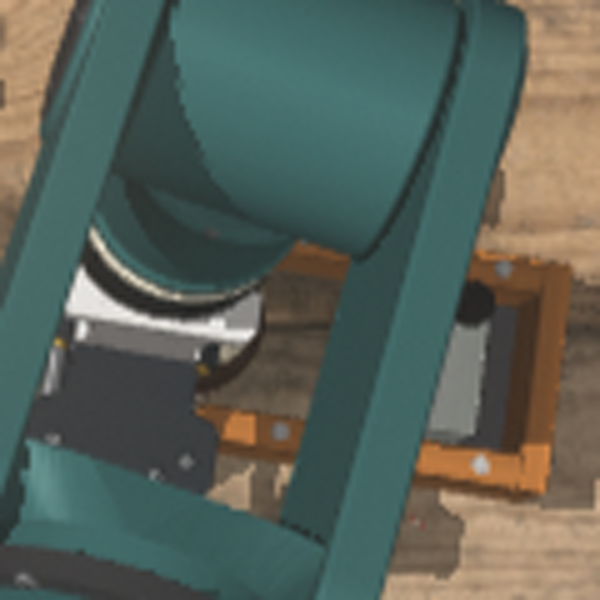

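The pot's edge shows at crop (250,350), entering between the cheeks; about 39 mm remains to the pad. I'll go on slowly, watching force.

Converted, -0.03 m / 0.4 = -0.075, -0.027 m / 0.4 = -0.0675.

```bash
echo '[[0,0,0,-0.0075,0,0,0.028],[0,0,0,-0.015,0,0,0.028],[0,0,0,-0.0225,0,0,0.028],[0,0,0,-0.03,0,0,0.028],[0,0,0,-0.0375,0,0,0.028],[0,0,0,-0.045,0,0,0.028],[0,0,0,-0.0525,0,0,0.028],[0,0,0,-0.06,0,0,0.028],[0,0,0,-0.0675,0,0,0.028],[0,0,0,-0.075,0,0,0.028]]' | python3 -m jog; echo '[[0,0,0,-0.0025,0,0,0.028],[0,0,0,-0.005,0,0,0.028],[0,0,0,-0.0075,0,0,0.028],[0,0,0,-0.01,0,0,0.028],[0,0,0,-0.0125,0,0,0.028]]' | python3 -m jog; echo '[[0,0,0,-0.0025,0,0,0.028],[0,0,0,-0.005,0,0,0.028]]' | python3 -m jog; echo '[[0,0,0,-0.0025,0,0,0.028]]' | python3 -m jog
```

```text
time_s: 17.98
tool_pos: [0.5632, -0.1742, 0.0135]
tool_rot: [3.142, 0.0, 1.407]
ft_force: [0.2, 1.6, 0.4]
gripper_width: 0.028
gripper_force: 0.9
time_s: 18.4
tool_pos: [0.5624, -0.1788, 0.0135]
tool_rot: [3.142, 0.0, 1.407]
ft_force: [0.1, 1.7, 0.1]
gripper_width: 0.028
gripper_force: 0.9
time_s: 18.57
tool_pos: [0.5621, -0.1808, 0.0135]
tool_rot: [3.142, 0.0, 1.407]
ft_force: [0.4, 1.5, -1.0]
gripper_width: 0.0281
gripper_force: 0.9
time_s: 18.65
tool_pos: [0.5619, -0.1818, 0.0135]
tool_rot: [3.142, 0.0, 1.407]
ft_force: [0.1, 1.9, -0.6]
gripper_width: 0.0279
gripper_force: 0.9
```

Converted, -0.001 m / 0.4 = -0.0025.

```bash
for i in 1; do echo '[[0,0,0,-0.0025,0,0,0.028]]' | python3 -m jog | grep -E "pos|force"; echo '[[0,0,0,-0.0025,0,0,0.028]]' | python3 -m jog| grep -E "pos|force"; echo '[[0,0,0,-0.0025,0,0,0.028]]' | python3 -m jog| grep -E "pos|force"; done
```

```text
tool_pos: [0.5617, -0.1828, 0.0134]
ft_force: [0.5, 1.6, -0.1]
gripper_force: 0.9
tool_pos: [0.5616, -0.1838, 0.0135]
ft_force: [-0.3, 2.7, 0.1]
gripper_force: 0.9
tool_pos: [0.5614, -0.1848, 0.0135]
ft_force: [0.5, 2.6, 0.5]
gripper_force: 0.9
```

Converted, -0.001 m / 0.4 = -0.0025.

```bash
echo '[[0,0,0,-0.0025,0,0,0.028]]' | python3 -m jog | grep -E "pos|force"; echo '[[0,0,0,-0.0025,0,0,0.028]]' | python3 -m jog| grep -E "pos|force"
```

```text
tool_pos: [0.5613, -0.1858, 0.0135]
ft_force: [0.1, 2.0, 0.2]
gripper_force: 0.9
tool_pos: [0.5611, -0.1864, 0.0135]
ft_force: [1.0, 3.0, 0.8]
gripper_force: 1.5
```

```bash
python3 -c "
from h import *
A=[]
for i in range(6): read_camera('top'); s=read_state(); A.append(np.r_[s['tool_pos']*1000,s['ft_force'],s['gripper_force']])
print(np.mean(A,0).round(2))"
```

```text
[ 5.6114e+02 -1.8649e+02  1.3480e+01  6.6000e-01  2.8800e+00  4.5000e-01
  1.2500e+00]
```

Converted, -0.001 m / 0.4 = -0.0025.

```bash
echo '[[0,0,0,-0.0025,0,0,0.028]]' | python3 -m jog | grep -E "pos|force"; echo '[[0,0,0,-0.0025,0,0,0.028]]' | python3 -m jog| grep -E "pos|force";  echo '[[0,0,0,-0.0025,0,0,0.028]]' | python3 -m jog| grep -E "pos|force"
```

```text
tool_pos: [0.561, -0.1871, 0.0135]
ft_force: [1.0, 4.1, 1.1]
gripper_force: 1.9
tool_pos: [0.5609, -0.1878, 0.0135]
ft_force: [1.3, 4.8, 1.3]
gripper_force: 2.3
tool_pos: [0.5608, -0.1885, 0.0135]
ft_force: [-0.2, 6.1, 1.4]
gripper_force: 2.7
```

Converted, -0.001 m / 0.4 = -0.0025.

```bash
echo '[[0,0,0,-0.0025,0,0,0.028]]' | python3 -m jog | grep -E "pos|force"; echo '[[0,0,0,-0.0025,0,0,0.028]]' | python3 -m jog| grep -E "pos|force";  echo '[[0,0,0,-0.0025,0,0,0.028]]' | python3 -m jog| grep -E "pos|force"; python3 -c "
from h import *
A=[]
for i in range(6): read_camera('top'); s=read_state(); A.append(np.r_[s['tool_pos']*1000,s['ft_force'],s['gripper_force']])
print(np.mean(A,0).round(2),A[-1].round(2))"
```

```text
tool_pos: [0.5607, -0.1891, 0.0135]
ft_force: [1.7, 7.3, 1.6]
gripper_force: 3.1
tool_pos: [0.5605, -0.1897, 0.0135]
ft_force: [1.5, 8.4, 1.4]
gripper_force: 3.4
tool_pos: [0.5604, -0.1903, 0.0135]
ft_force: [1.2, 8.9, 1.7]
gripper_force: 3.8
[ 560.42 -190.36   13.46    0.69    8.06    1.61    3.44] [ 5.6042e+02 -1.9034e+02  1.3460e+01  1.3000e-01  7.5300e+00  1.9100e+00
  3.4000e+00]
```

Converted, -0.001 m / 0.4 = -0.0025.

```bash
echo '[[0,0,0,-0.0025,0,0,0.028],[0,0,0,-0.0025,0,0,0.028]]' | python3 -m jog| grep -E "pos|force"; echo '[[0,0,0,0.0013,0,0,0.028],[0,0,0,0.0025,0,0,0.028],[0,0,0,0.0038,0,0,0.028],[0,0,0,0.005,0,0,0.028],[0,0,0,0.0063,0,0,0.028],[0,0,0,0.0075,0,0,0.028],[0,0,0,0.0088,0,0,0.028],[0,0,0,0.01,0,0,0.028],[0,0,0,0.0113,0,0,0.028],[0,0,0,0.0125,0,0,0.028]]' | python3 -m jog| grep -E "pos|force"; echo '[[0,0,0,0.0013,0,0,0.028],[0,0,0,0.0025,0,0,0.028],[0,0,0,0.0038,0,0,0.028],[0,0,0,0.005,0,0,0.028],[0,0,0,0.0063,0,0,0.028],[0,0,0,0.0075,0,0,0.028],[0,0,0,0.0088,0,0,0.028],[0,0,0,0.01,0,0,0.028],[0,0,0,0.0113,0,0,0.028],[0,0,0,0.0125,0,0,0.028]]' | python3 -m jog| grep -E "pos|force"
```

```text
tool_pos: [0.5603, -0.1909, 0.0135]
ft_force: [1.3, 9.2, 2.1]
gripper_force: 3.8
tool_pos: [0.5607, -0.189, 0.0135]
ft_force: [0.4, 2.7, -0.3]
gripper_force: 1.4
tool_pos: [0.5616, -0.1838, 0.0135]
ft_force: [-0.1, 0.0, -0.6]
gripper_force: 0.0
```

Converted, 0.19 m / 0.4 = 0.475, -0.15 m / 0.4 = -0.375.

```bash
echo '[[0,0,0,0.0075,0,0,0.028],[0,0,0,0.025,0,0,0.028],[0,0,0,0.05,0,0,0.028],[0,0,0,0.075,0,0,0.028],[0,0,0,0.075,0,-0.075,0.028],[0,0,0,0.1,0,-0.175,0.028],[0,0,0,0.175,0,-0.275,0.028],[0,0,0,0.275,0,-0.35,0.028],[0,0,0,0.375,0,-0.375,0.028],[0,0,0,0.475,0,-0.375,0.028]]' | python3 -m jog; python3 look.py top scene; python3 - <<'E'
from meas import *
c=read_camera("top"); im=c["image"]; a=cv2.resize(im[190:290,420:520],(400,400),interpolation=cv2.INTER_CUBIC)
c2=read_camera("scene"); b=cv2.resize(c2["image"][160:260,330:430],(400,400),interpolation=cv2.INTER_CUBIC); save("f1",np.hstack([a,b]))
ex=np.array([.98647,-.16394]); ey=np.array([.16394,.98647]); hsv=cv2.cvtColor(im,cv2.COLOR_RGB2HSV)
win=np.zeros((480,640),bool); win[200:275,424:522]=1
Q,uv=cloud(c,win&(hsv[...,2]<90)); a=Q[:,:2]@ex-.5831; b=Q[:,:2]@ey; s=(abs(a)<.022)&(Q[:,2]>.03)&(Q[:,2]<.045)&(b<-.14)
print(np.percentile(b[s],[2,50,98]),s.sum())
E
```

```text
time_s: 22.83
tool_pos: [0.5926, -0.0068, 0.1673]
tool_rot: [3.133, -0.0, 1.406]
ft_force: [0.8, -0.1, 0.4]
gripper_width: 0.0281
gripper_force: 0.0
top pot 0.63 0.0634 552.5 -220.8 24.1 med [ 554.9 -221.5] [105.  95.  80.]
top jar_near 0.83 0.0483 474.5 105.3 25.0 med [475.1 112.3] [ 68. 168.  90.]
top jar_far 0.9 0.0487 590.4 132.8 26.8 med [590.3 132.6] [78. 75. 71.]
top jar_extra 0.71 0.0488 605.8 190.9 26.6 med [605.  190.6] [78. 74. 69.]
scene pot 0.21 0.0379 608.4 -193.7 21.3 med [ 606.9 -193.3] [145.  97.  65.]
scene jar_near 0.8 0.048 475.4 99.6 28.8 med [475.  100.9] [132. 193. 140.]
scene jar_far 0.82 0.0479 592.3 132.6 30.3 med [590.9 132.1] [126. 122. 117.]
scene jar_extra 0.94 0.0483 605.0 190.5 28.1 med [603.  190.6] [121. 117. 114.]
[-0.22368062 -0.16265099 -0.15124972] 149
```

View pics/f1.png

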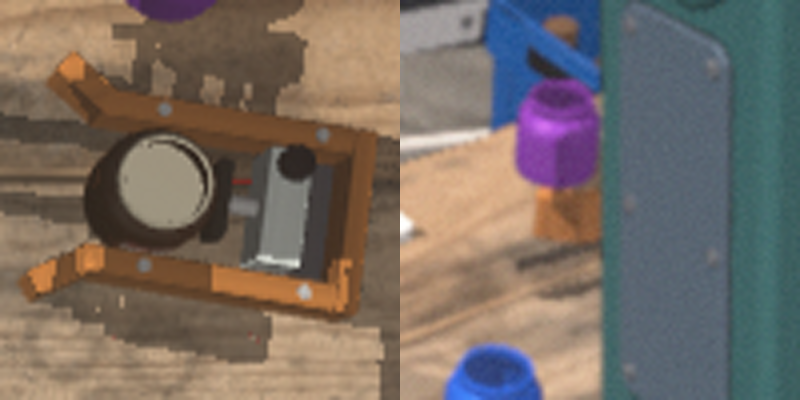

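The final picture shows the pot upright between the cheeks at crop (155,185), its right edge against the dark pad (215,200). The jars are where they started and the robot touches nothing.

```bash
python3 -c "
from rig import *
print(hand_in())"
```

```text
the job is handed in; nothing more can be done
None
```

I pushed the pot out of the huddle and into the holder, pressed the sprung pad in about 5 mm at about 9 N, let go slowly and left the pot upright against the pad; the jars measured unmoved, and I handed the job in at about 23 s (no verdict was returned).

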